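Release the canister cupboard's spring catch with the wooden dowel

TASK

Take the slim wooden dowel tool from the rack and push it straight down the small hole in the top of the stainless unit, onto the spring latch, until the door pops open by itself. Then put the dowel tool back upright in the same place of the rack, and leave the thick wooden masher where it is.

Things in the scene. Friction and masses are not known exactly. Their poses are not given: they have to be found in the camera images.
- pin_grip (a point): slim dowel tool, dark wood, 0.1 kg, upright in the rack. Point: centre of its upright round grip (26 mm across, 54 tall), z up. Below this point: collar 60 mm across, top 27, underside 35 mm down; then the dowel, 12 mm across, 70 long, tip 105 mm down. The collar rests on the rack's steel plate, 90 mm above the table; the dowel hangs in one of its two 44 mm holes, 130 mm apart
- masher_grip (a point): thick masher in the rack's other place, to be left alone: same dark wood, collar and lengths as the dowel tool, but its grip is 44 mm across and its lower part 36 mm, too thick for the unit's hole. Point: centre of its grip, 27 mm above the collar's top
- hole (a point): mouth centre of the 32 mm round hole in the top panel of the fixed stainless unit (200 x 300 mm, 170 tall; door on the side away from the robot), at the panel's upper face, z up. The latch's white head lies 12 mm below it, goes down 16 mm at most (spring 2 to 8 N) and frees the door once pressed 8 mm; 12 is ample. Things up to 82 mm tall stand on the panel, over 80 mm from the hole
- door (a joint): angle of the unit's swing door on its upright hinge, rad: about 0 shut and latched; once released its spring swings it away from the robot to about 1.05 within 2 s, where it stays
There are look-alikes about, which are no part of the job. What is shaped like the part that bears pin_grip but green or red is not meant.

How it is judged:
By the outcome, as a careful person would: the job done as asked, in the order asked, and still so for the second after the job is handed in, with the robot touching nothing.
It also fails if it takes over 45 s, if anything falls off the work surface, if the arm or the gripper's body presses on something with over 40 N, if the wrist force passes 120 N, or if a joint passes its speed limit or range.

ROBOT

A 6-joint arm with a two-finger parallel gripper is mounted at the origin on the work surface. World frame = base frame: x ahead of the robot, y to its left, z up, the work surface at z = 0. Lengths are in m, angles in rad, forces in N, time in s.
With the tool pointing down it reaches from about 0.375 to 0.9 m from the base axis. Payload 3.1 kg.
Tool frame: the origin (TCP) lies at the very end of the fingers, on their centre line; the grasp point (between the pads) lies pinch_z behind it (pinch_z is the distance from the TCP to the grasp point, in m); x points along the fingers, z is the direction in which the jaws open and shut, and the axes are right-handed (so a half turn about x gives the same grasp; the last joint's range is limited). The gripper opens to 87 mm and grips with 3 to 60 N. Pads are 19 mm wide; open, the fingers measure 117 mm over their backs; the gripper's body (75 mm by 190 mm) begins 51 mm behind the grasp point.
Start: joints at [1.167, 0.527, 1.433, -0, 1.181, -0.178], TCP at [0.139, 0.609, 0.223] pointing down, gripper open.
Joint ranges: [-3.08, 3.08], [-0.75, 2.2], [0.22, 2.44], [-1.43, 4.57], [0, 2.65], [-2.85, 2.85]. Speed limits (rad/s): [2.79, 2.79, 3.14, 3.14, 3.14, 3.14].

INTERFACE

Orientations are given as a unit quaternion [x, y, z, w].
In Python, from bench import sense, camera, camera_info, sign_off, pinch_z gives the robot as it stands.
- The arm moves only by the shell command python3 -m crank 'ROWS' [OPENING]. ROWS is JSON, a list of rows, each a list of 4 numbers: the shift along the tool's x, y, z each as a share of 0.02 m, from -1 to 1, then the turn about the tool's x as a share of 45 degrees, from -1 to 1. A call has 1 to 12 rows; each row shifts and turns the commanded pose from where the row before left it, along the tool's axes as they then stand; what a row does not reach is not made up. A row lasts 1/12 s, in which the tool goes at most 41.7 mm and 7.16 degrees, less where a joint would pass 70% of its speed; a pose out of reach is approached as far as the arm can. A call with a number of a shift or a turn outside -1 to 1 is refused whole. A call with a gripper value outside its range is refused whole. OPENING is the finger opening in mm, from 0 to 87, set as the call begins (- or left out, the last holds). The fingers move at their own pace and stop on an object; the grip force is fixed at half the most. Time passes only in rows, so rows that do not move let the fingers close. It gives the time, the measured TCP pose, the force and the opening at its end, in the units of the state.
- sense(): the state, without advancing time (a new reading comes with each control period).
- camera(name): name is "scene" or "top" or "wrist"; returns the picture (420x560x3 uint8, red, green, blue); there is no depth.
- camera_info(name): a dict with "camera_matrix" (3x3 intrinsics, pixels), "k1" (the pictures are not rectified: a ray, as slopes to the right and down, at radius r is drawn at 1 + k1 r^2 times it, then the intrinsics apply), "rvec" (rotation vector, rad) and "tvec" (3), from world to camera coordinates, as OpenCV has them. Camera axes: x right, y down, z forward; pixel columns grow to the right and rows downward; lengths in m; the calibration is good to about 2 mm. A picture is of the moment at which its call begins: read the wrist's pose just before it. camera_info takes no time and is no camera call; for the wrist camera it gives the pose at the moment of the call.
- sign_off(): hands the job in, once; it reports no verdict.
The state is a dict: "t": time; "joint_positions": joint angles; "joint_vel": joint speeds; "joint_efforts": joint torques, N m; "tcp_pos": TCP position; "tcp_rot": TCP orientation; "ft_force": force on the tool from outside, world axes, zero at the start; "ft_torque": the same for the moment, N m; "grip_width": finger opening in m.
Only numpy, scipy, OpenCV 4.12 (cv2) and the standard library are available. Lean on these libraries where they do the work, as an engineer would, in place of code of your own. Each camera call takes 0.05 s, during which the arm holds its last target. There are 200 camera calls.

## Working session

There is one attempt and no reset: what is moved stays moved. The work goes in short steps, Python scripts to look and compute and a shell command to move; the robot and the scene stay as the last step left them, time stands still between calls to the robot, and variables do not carry over. Pictures are saved under pics/ and viewed, about 8 in all and at most 12, crops included, and the job is handed in when it is done.

```bash
ls; mkdir -p pics; python3 - <<'E'
from bench import *
import cv2, numpy as np
s=sense(); print(s, pinch_z)
for n in("scene","top"):
    im=camera(n); cv2.imwrite(f"pics/{n}0.png",im[:,:,::-1]); i=camera_info(n)
    R=cv2.Rodrigues(np.array(i["rvec"],float))[0]; print(n,i, "cam at",-R.T@np.array(i["tvec"]))
E
```

```text
pics
{'t': 0.0, 'joint_positions': array([ 1.16752900e+00,  5.28434405e-01,  1.43392251e+00, -5.75705198e-06,
        1.18135577e+00, -1.78495864e-01]), 'joint_vel': array([ 2.10577334e-03, -8.05271460e-04,  8.19813192e-04,  1.62298230e-05,
        1.41114357e-03, -1.13425964e-04]), 'joint_efforts': array([ 8.03154344e-04, -4.40046215e+01, -1.76588255e+01,  6.35452475e-02,
        5.82478114e-02, -1.56169849e-04]), 'tcp_pos': array([0.13898094, 0.60860132, 0.2215847 ]), 'tcp_rot': array([-0.44112879,  0.55357839,  0.440414  ,  0.55226069]), 'ft_force': array([-0.6088253 , -0.54762398,  0.12029523]), 'ft_torque': array([-0.06447372, -0.0521628 , -0.03512559]), 'grip_width': 0.08690659689426741} 0.0187
scene {'camera_matrix': array([[428.03064951,   0.        , 280.32682366],
       [  0.        , 428.03064951, 211.35725444],
       [  0.        ,   0.        ,   1.        ]]), 'k1': 0.008028674712334464, 'rvec': array([ 1.87189658,  1.64416787, -0.67004144]), 'tvec': array([-0.04904668, -0.29266725,  1.62871461])} cam at [ 1.33497393 -0.11120353  0.9727535 ]
top {'camera_matrix': array([[467.19377223,   0.        , 276.7845238 ],
       [  0.        , 467.19377223, 217.7621632 ],
       [  0.        ,   0.        ,   1.        ]]), 'k1': -0.013097509971268613, 'rvec': array([ 2.19684848, -2.18945117,  0.04426288]), 'tvec': array([-0.03172373,  0.54586555,  1.35634624])} cam at [ 0.47994831 -0.04079107  1.38081006]
```

View pics/scene0.png

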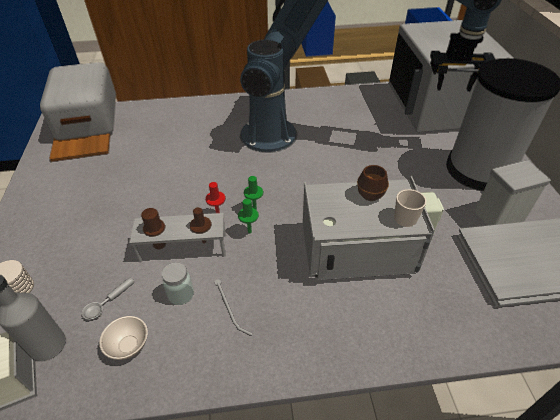

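View pics/top0.png

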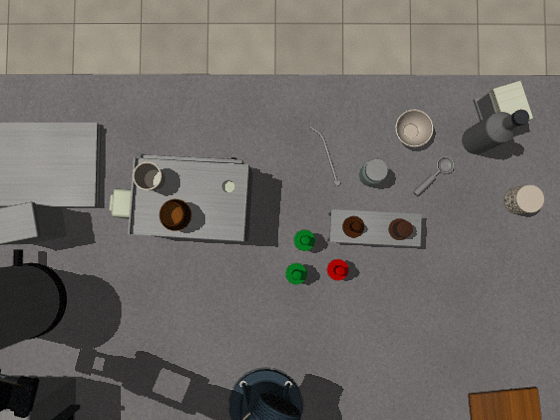

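The scene shows the slim dowel tool at about (200,220) scene / (352,227) top. The thick masher is at (150,220) / (401,229), and the hole with its white head is at (328,222) / (230,187). The green and red decoys stand next to the rack. I'll zoom in and measure.

```bash
cat > h.py <<'E'
import cv2, numpy as np
from bench import *
def ray(info,uv):
    K=info["camera_matrix"]; d=np.array([info["k1"],0,0,0,0.])
    p=cv2.undistortPoints(np.array([[uv]],float),K,d)[0,0]
    R=cv2.Rodrigues(np.array(info["rvec"],float))[0]; t=np.array(info["tvec"],float)
    return -R.T@t, R.T@np.array([p[0],p[1],1.])
def onz(info,uv,z):
    c,d=ray(info,uv); return (c+d*(z-c[2])/d[2])[:2]
def proj(info,P):
    return cv2.projectPoints(np.array([P],float),np.array(info["rvec"],float),np.array(info["tvec"],float),info["camera_matrix"],np.array([info["k1"],0,0,0,0.]))[0][0,0]
E
python3 - <<'E'
from h import *
t=cv2.imread("pics/top0.png"); s=cv2.imread("pics/scene0.png")
def crop(im,x,y,w,h,f=7): return cv2.resize(im[y:y+h,x:x+w],(w*f,h*f),interpolation=cv2.INTER_CUBIC)
a=crop(t,325,200,56,42); b=crop(t,205,165,56,42); c=crop(s,180,195,56,42); d=crop(s,305,205,56,42)
cv2.imwrite("pics/z.png",np.vstack([np.hstack([a,b]),np.hstack([c,d])]))
E
```

```text
(no output)
```

View pics/z.png

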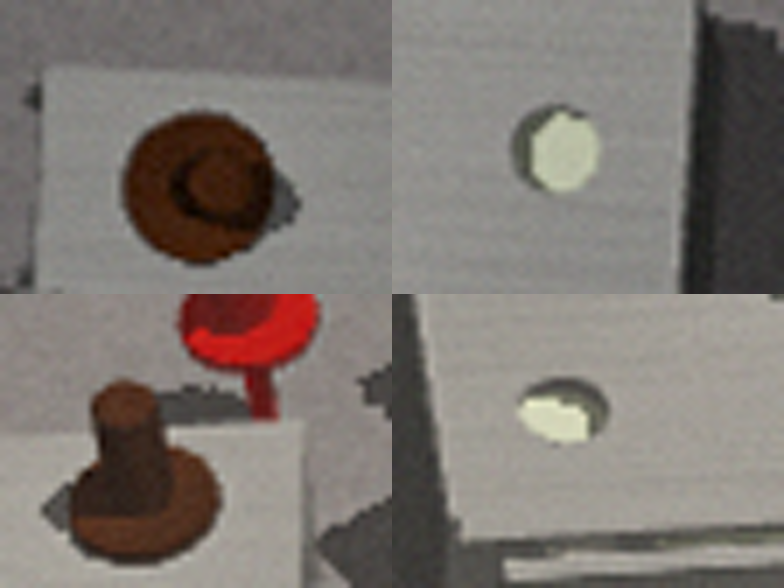

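```bash
python3 - <<'E'
from h import *
T=camera_info("top"); S=camera_info("scene")
print("hole",onz(T,(228.2,185.9),.17),onz(S,(329,221.1),.17))
print("griptop",onz(T,(355.7,224.7),.152),onz(S,(197.4,210.3),.152))
print("collar",onz(T,(353.2,226.3),.098))
t=cv2.imread("pics/top0.png"); hsv=cv2.cvtColor(t,cv2.COLOR_BGR2HSV)
m=((hsv[...,1]>110)&((hsv[...,0]<20))&(hsv[...,2]<140)).astype(np.uint8)
n,l,st,c=cv2.connectedComponentsWithStats(m)
for i in range(1,n):
    if st[i,4]>100: print(st[i],c[i],onz(T,c[i],.098))
# plate corners, unit edges rough
for uv in [(331,210),(425,214),(421,247),(330,243)]: print("plate",onz(T,uv,.09))
for uv in [(135,158),(249,163),(247,242),(130,234)]: print("unit",onz(T,uv,.17))
for uv in [(148,177),(175,214)]: print("things",onz(T,uv,.23))
for uv in [(304,240),(296,273),(338,270)]: print("decoy",onz(T,uv,.1))
s=sense(); R=cv2.Rodrigues(np.zeros(3))[0]
from scipy.spatial.transform import Rotation as Ro
print(Ro.from_quat(s["tcp_rot"]).as_matrix().round(3))
E
```

```text
hole [0.62111922 0.0957761 ] [0.62115609 0.09683733]
griptop [ 0.52166252 -0.23852775] [ 0.52003735 -0.23811098]
collar [ 0.51908081 -0.24034104]
[160 199  31  32 739] [174.60216509 214.39512855] [0.55026387 0.25114213]
[343 217  21  21 345] [353.07246377 226.46666667] [ 0.51862219 -0.23998932]
[389 219  24  21 308] [400.7987013 228.5      ] [ 0.51346539 -0.37083003]
[ 469  387   72   33 2068] [505.52852998 404.68955513] [ 0.0383912  -0.65017525]
plate [ 0.56423098 -0.18040589]
plate [ 0.55397071 -0.44014966]
plate [ 0.46288179 -0.42808167]
plate [ 0.47305761 -0.17747008]
unit [0.69402272 0.34103755]
unit [0.6813316  0.04193274]
unit [0.4753041  0.04577983]
unit [0.49490764 0.35039342]
things [0.63587888 0.28875177]
things [0.54401006 0.22012959]
decoy [ 0.48106435 -0.10529553]
decoy [ 0.39102742 -0.0835513 ]
decoy [ 0.39961801 -0.19810309]
[[-0.001 -0.975  0.223]
 [-0.002  0.223  0.975]
 [-1.     0.    -0.002]]
```

```bash
python3 - <<'E'
from h import *
T=camera_info("top"); S=camera_info("scene")
for z in(.2,.3,.4): print(z,onz(T,(20,302),z),onz(S,(514,82),z),"Rpt",onz(T,(66,302),z))
print("base of canister right",onz(S,(452,165),0.),onz(S,(490,185),0.))
print("oven front base",onz(S,(413,128),0),onz(S,(480,128),0))
M=np.array([[-.975,.223],[.223,.975]])
P=[(.139,.609),(.30,.32),(.42,0),(.52,-.239)]
for a,b in zip(P,P[1:]): print(M@(np.array(b)-np.array(a))/.02)
E
```

```text
0.2 [0.32146572 0.61767494] [0.09009374 0.85813457] Rpt [0.32228281 0.50016386]
0.3 [0.33488724 0.56191102] [0.25119041 0.73269507] Rpt [0.33563513 0.45435167]
0.4 [0.34830875 0.50614709] [0.41228709 0.60725558] Rpt [0.34898744 0.40853948]
base of canister right [0.26657005 0.61950179] [0.38160111 0.70251741]
oven front base [0.03615846 0.55955999] [0.07179756 0.81231053]
[-11.0711 -12.2936]
[ -9.418 -14.262]
[ -7.53985 -10.53625]
```

```bash
python3 -m crank '[[-0.5,0,-1,0],[-0.5,0,-1,0],[-0.5,0,-1,0],[-0.5,0,-1,0],[-0.5,0,-1,0],[-0.5,0,-1,0],[-0.5,0,-1,0],[-0.5,0,-1,0],[-0.5,0,-1,0],[-0.5,0,-1,0]]' 87 && python3 -m crank '[[0,-1,-0.45,0],[0,-1,-0.45,0],[0,-1,-0.45,0],[0,-1,-0.45,0],[0,-1,-0.45,0],[0,-1,-0.45,0],[0,-1,-0.45,0],[0,-1,-0.45,0],[0,-1,-0.45,0],[0,-1,-0.45,0],[0,-1,-0.45,0],[0,-1,-0.45,0]]'
```

```text
t: 0.93
tcp_pos: [0.0942, 0.4129, 0.3226]
tcp_rot: [-0.441, 0.553, 0.441, 0.553]
ft_force: [-0.5, -0.5, 0.9]
grip_width: 0.0866
t: 1.93
tcp_pos: [0.305, 0.2546, 0.3223]
tcp_rot: [-0.441, 0.553, 0.441, 0.553]
ft_force: [0.6, 0.9, 0.3]
grip_width: 0.087
```

```bash
python3 -m crank '[[0,-0.75,-0.92,0],[0,-0.75,-0.92,0],[0,-0.75,-0.92,0],[0,-0.75,-0.92,0],[0,-0.75,-0.92,0],[0,-0.75,-0.92,0],[0,-0.75,-0.92,0],[0,-0.75,-0.92,0],[0,-0.75,-0.92,0],[0,-0.75,-0.92,0],[0,-0.75,-0.92,0],[0,-0.75,-0.92,0]]' && python3 -m crank '[[0,-0.64,-0.97,0],[0,-0.64,-0.97,0],[0,-0.64,-0.97,0],[0,-0.64,-0.97,0],[0,-0.64,-0.97,0],[0,-0.64,-0.97,0],[0,-0.64,-0.97,0],[0,-0.64,-0.97,0],[0,-0.64,-0.97,0],[0,-0.64,-0.97,0],[0,-0.64,-0.97,0],[0,0,0,0]]'
python3 - <<'E'
from h import *
i=camera_info("wrist"); print(i,sense()["tcp_pos"]); im=camera("wrist"); cv2.imwrite("pics/w1.png",im[:,:,::-1])
for P in [(.52,-.239,.152),(.519,-.24,.098)]: print(proj(i,P))
E
```

```text
t: 2.93
tcp_pos: [0.4308, -0.0009, 0.3223]
tcp_rot: [-0.44, 0.553, 0.441, 0.553]
ft_force: [0.0, 0.1, -0.6]
grip_width: 0.0868
t: 3.93
tcp_pos: [0.5218, -0.2435, 0.3218]
tcp_rot: [-0.441, 0.554, 0.439, 0.553]
ft_force: [-0.1, -0.3, -0.7]
grip_width: 0.0875
{'camera_matrix': array([[344.06566728,   0.        , 276.10874373],
       [  0.        , 344.06566728, 207.40942826],
       [  0.        ,   0.        ,   1.        ]]), 'k1': -0.014596184844493964, 'rvec': array([-2.25666356, -1.79273062, -0.27968374]), 'tvec': array([ 0.1201187 , -0.60444392,  0.31284077])} [ 0.52179853 -0.24350228  0.32178548]
[280.91483194 182.8542138 ]
[279.35095319 170.86234767]
```

View pics/w1.png

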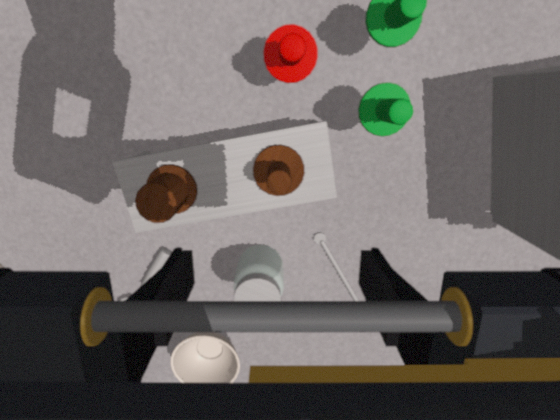

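The grip is at about (279,181) in the wrist view against a predicted (281,183), so the position is confirmed to about 1 mm. I'll descend and grip.

```bash
python3 -m crank '[[1,0.11,0.18,0],[1,0,0,0],[1,0,0,0],[1,0,0,0],[1,0,0,0],[1,0,0,0],[1,0,0,0],[1,0,0,0],[0.9,0,0,0],[0.9,0,0,0],[0.9,0,0,0],[0,0,0,0]]' && python3 -m crank '[[0,0,0,0],[0,0,0,0],[0,0,0,0],[0,0,0,0],[0,0,0,0],[0,0,0,0],[0,0,0,0],[0,0,0,0]]' 0
```

```text
t: 4.98
tcp_pos: [0.5165, -0.2325, 0.1054]
tcp_rot: [-0.438, 0.554, 0.444, 0.552]
ft_force: [0.1, 0.4, -0.7]
grip_width: 0.0869
t: 5.65
tcp_pos: [0.5192, -0.2353, 0.1088]
tcp_rot: [-0.441, 0.553, 0.441, 0.553]
ft_force: [-0.7, 0.1, -0.5]
grip_width: 0.0417
```

```bash
python3 -m crank '[[0,0,0,0],[0,0,0,0],[0,0,0,0],[0,0,0,0],[0,0,0,0],[0,0,0,0]]' && python3 -m crank '[[-0.3,0,0,0],[-0.7,0,0,0],[-1,0,0,0],[-1,0,0,0],[-1,0,0,0],[-1,0,0,0],[-1,0,0,0],[-1,0,0,0],[-1,0,0,0],[-1,0,0,0],[0,0,0,0],[0,0,0,0]]'
python3 - <<'E'
from h import *
print(sense()["tcp_pos"]); i=camera_info("wrist"); im=camera("wrist"); cv2.imwrite("pics/w2.png",im[:,:,::-1])
im=camera("scene"); cv2.imwrite("pics/s2.png",im[:,:,::-1])
im=camera("top"); cv2.imwrite("pics/t2.png",im[:,:,::-1])
E
```

```text
t: 6.15
tcp_pos: [0.5193, -0.2355, 0.1086]
tcp_rot: [-0.441, 0.553, 0.441, 0.553]
ft_force: [-0.1, -0.6, 0.3]
grip_width: 0.0253
t: 7.15
tcp_pos: [0.5194, -0.2352, 0.2894]
tcp_rot: [-0.441, 0.553, 0.44, 0.553]
ft_force: [-0.5, 0.2, -1.3]
grip_width: 0.0255
[ 0.51939028 -0.23518881  0.289396  ]
```

View pics/w2.png

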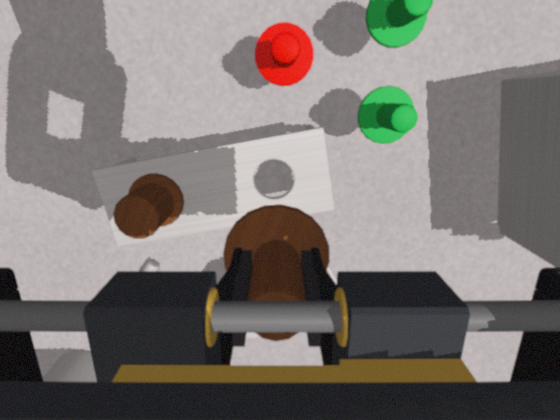

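View pics/s2.png

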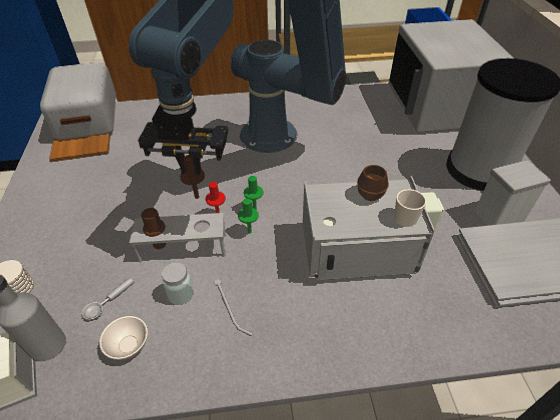

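```bash
python3 - <<'E'
from h import *
W=camera_info("wrist"); S=camera_info("scene"); T=camera_info("top")
print("rackhole",onz(W,(274,179),.09), onz(S,(203,227),.09))
s=cv2.imread("pics/s2.png"); w=cv2.imread("pics/w2.png"); t=cv2.imread("pics/t2.png")
print("tip pred",proj(S,(.5214,-.2357,.2008)),"collar L/R predicted wrist", proj(W,(.5214,-.2357,.279)),proj(W,(.5194,-.2352,.279)))
print("collar bottom edge pred scene",proj(S,(.5214,-.2357,.2708)), proj(T,(.5214,-.2357,.2708)))
def crop(im,x,y,w,h,f=7): return cv2.resize(im[y:y+h,x:x+w],(w*f,h*f),interpolation=cv2.INTER_CUBIC)
cv2.imwrite("pics/z2.png",np.hstack([crop(s,170,150,56,56),crop(t,330,190,56,56)]))
h=cv2.cvtColor(w,cv2.COLOR_BGR2HSV); m=((h[...,1]>110)&(h[...,0]<20)&(h[...,2]<140)); 
for r in range(205,262,6):
    c=np.where(m[r,200:350])[0]; print(r,c.min()+200 if len(c) else 0,c.max()+200 if len(c) else 0)
E
```

```text
rackhole [ 0.51640408 -0.23651925] [ 0.5253204  -0.23183732]
tip pred [195.53294023 197.48386025] collar L/R predicted wrist [275.93211123 264.60192133] [276.00428758 261.20346964]
collar bottom edge pred scene [191.22607238 177.17368499] [362.5548229  223.13541262]
205 0 0
211 252 299
217 243 309
223 237 315
229 233 320
235 229 323
241 227 325
247 226 327
253 225 327
259 225 327
```

View pics/z2.png

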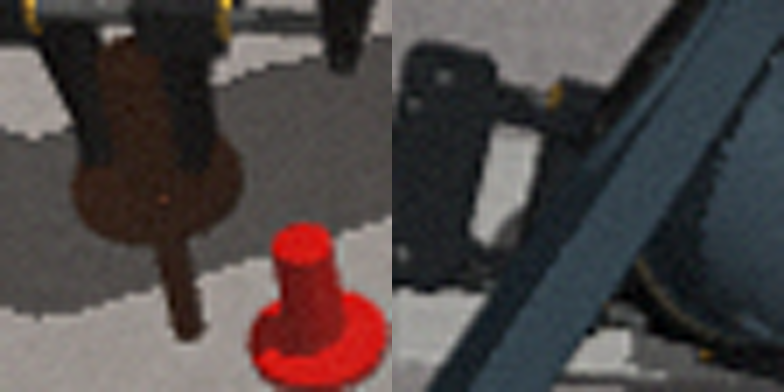

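The dowel is held upright: its tip is at (197,197) in the scene view against a predicted (195.5,197.5). The empty rack hole is visible and the masher has not moved. I'll move to above the unit's hole.

```bash
python3 -m crank '[[-0.4,0,0.3,0],[-0.4,0,0.7,0],[0,-0.1,1,0],[0,-0.1,1,0],[0,-0.1,1,0],[0,-0.1,1,0],[0,-0.1,1,0],[0,-0.1,1,0],[0,-0.1,1,0],[0,-0.1,1,0],[0,-0.1,1,0],[0,-0.1,1,0]]' && python3 -m crank '[[0,-0.1,1,0],[0,-0.1,1,0],[0,0,1,0],[0,0,1,0],[0,0,1,0],[0,0,0.8,0],[0,0,0.47,0],[0,0,0,0],[0,0,0,0],[0,0,0,0]]'
python3 - <<'E'
from h import *
p=sense()["tcp_pos"]; print(p); W=camera_info("wrist");w=camera("wrist"); s=camera("scene"); S=camera_info("scene")
w=w[:,:,::-1].copy(); s=s[:,:,::-1].copy(); cv2.imwrite("pics/w3.png",w); cv2.imwrite("pics/s3.png",s)
print("hole pred wrist",proj(W,(.621,.096,.17)))
tip=p+[.002,-.0005,-.0886]; print("tip pred scene",proj(S,tip),"hole",proj(S,(.621,.096,.17)))
c=lambda im,x,y,ww,h,f:cv2.resize(im[y:y+h,x:x+ww],(ww*f,h*f),interpolation=cv2.INTER_CUBIC)
u=proj(S,tip).astype(int); print(u)
cv2.imwrite("pics/z3.png",np.hstack([c(w,180,60,200,210,2),cv2.resize(s[u[1]-35:u[1]+35,u[0]-35:u[0]+30],(390,420),interpolation=cv2.INTER_CUBIC)]))
E
```

```text
t: 8.3
tcp_pos: [0.5878, -0.0229, 0.3049]
tcp_rot: [-0.441, 0.553, 0.441, 0.553]
ft_force: [0.6, -0.5, -1.1]
grip_width: 0.0251
t: 9.13
tcp_pos: [0.6193, 0.0957, 0.3046]
tcp_rot: [-0.441, 0.553, 0.441, 0.553]
ft_force: [0.1, -0.1, -0.1]
grip_width: 0.0253
[0.61927235 0.0956634  0.30458149]
hole pred wrist [277.4766767  197.26246052]
tip pred scene [329.71526192 208.57908483] hole [328.66328746 221.08747893]
[329 208]
```

View pics/z3.png

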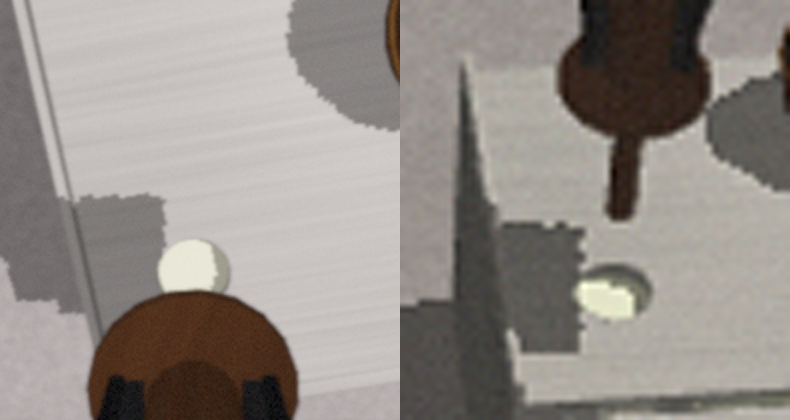

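The tip lines up with the hole axis in both views: the hole is at about (277,197) in the wrist view, as predicted. I'll press down now.

```bash
python3 -m crank '[[0.6,0,0,0],[0.6,0,0,0],[0.6,0,0,0],[0.5,0,0,0],[0.4,0,0,0],[0.4,0,0,0],[0.4,0,0,0],[0,0,0,0],[0,0,0,0],[0,0,0,0]]'
python3 - <<'E'
from h import *
s=sense(); print(s["tcp_pos"],s["ft_force"]); im=camera("scene"); cv2.imwrite("pics/s4.png",im[:,:,::-1])
E
```

```text
t: 10.07
tcp_pos: [0.6197, 0.0956, 0.2357]
tcp_rot: [-0.441, 0.553, 0.44, 0.553]
ft_force: [-2.1, -1.6, 5.2]
grip_width: 0.0252
[0.61972427 0.09564591 0.23565323] [-2.13710806 -1.64841547  5.19932832]
```

View pics/s4.png

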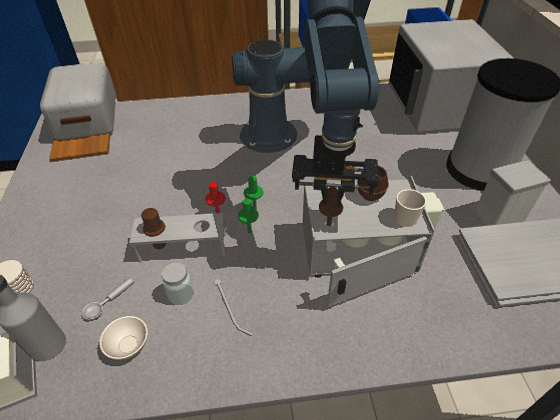

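The door has swung open. I'll lift out and take the tool back to the rack.

```bash
python3 -m crank '[[-0.4,0,0,0],[-0.8,0,0,0],[-0.8,0,0,0],[-0.8,0,0,0],[-0.7,0,0,0],[0,0,0,0],[0,0.1,-0.5,0],[0,0.1,-1,0],[0,0.1,-1,0],[0,0.1,-1,0],[0,0.1,-1,0],[0,0.1,-1,0]]' && python3 -m crank '[[0,0.1,-1,0],[0,0.1,-1,0],[0,0.1,-1,0],[0,0.1,-1,0],[0,0.1,-1,0],[0,0.1,-1,0],[0,0.1,-1,0],[0,0,-1,0],[0,0,-1,0],[0,0,-1,0],[0,0,-1,0],[0,0,-0.5,0]]' && python3 -m crank '[[0,0,-0.4,0],[0,0,0,0],[0,0,0,0],[0,0,0,0]]'
python3 - <<'E'
from h import *
p=sense()["tcp_pos"]; print(p); W=camera_info("wrist");w=camera("wrist")[:,:,::-1].copy(); s=camera("scene")[:,:,::-1].copy(); S=camera_info("scene")
tip=p+[.002,-.0005,-.0886]; print("tip pred scene",proj(S,tip),"rackhole",proj(S,(.5164,-.2365,.09)),"wrist rackhole",proj(W,(.5164,-.2365,.09)))
u=proj(S,tip).astype(int); print(u)
cv2.imwrite("pics/z5.png",np.hstack([cv2.resize(w[100:310,180:380],(400,420)),cv2.resize(s[u[1]-20:u[1]+50,u[0]-32:u[0]+33],(390,420),interpolation=cv2.INTER_CUBIC)]))
E
```

```text
t: 11.12
tcp_pos: [0.5818, -0.0095, 0.3028]
tcp_rot: [-0.44, 0.554, 0.442, 0.552]
ft_force: [-0.0, -0.3, -1.6]
grip_width: 0.0257
t: 12.12
tcp_pos: [0.5169, -0.2315, 0.303]
tcp_rot: [-0.44, 0.554, 0.441, 0.553]
ft_force: [0.3, -0.7, -1.5]
grip_width: 0.0255
t: 12.45
tcp_pos: [0.5166, -0.2363, 0.3043]
tcp_rot: [-0.441, 0.553, 0.441, 0.553]
ft_force: [0.2, -0.2, -0.1]
grip_width: 0.0254
[ 0.51661997 -0.2363342   0.3042724 ]
tip pred scene [194.2178587  192.62227261] rackhole [201.30550284 224.78974036] wrist rackhole [276.13905416 175.97403073]
[194 192]
```

View pics/z5.png

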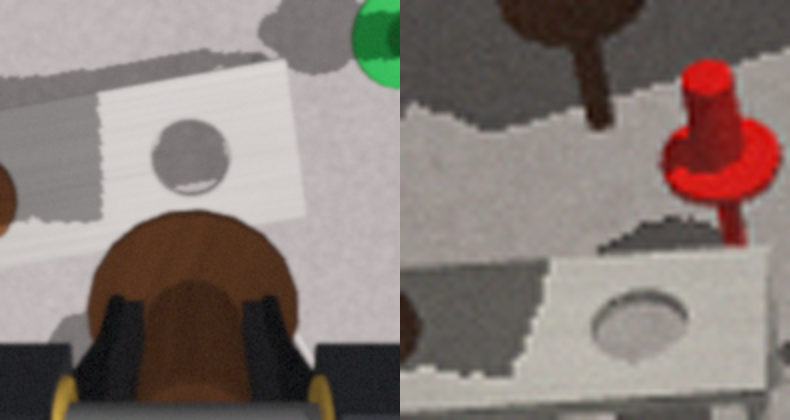

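The rack hole is at (275,178) in the wrist view and lies under the tool to within about 1 mm. I'll lower it.

```bash
python3 -m crank '[[0.9,0,0,0],[1,0,0,0],[1,0,0,0],[1,0,0,0],[1,0,0,0],[1,0,0,0],[1,0,0,0],[1,0,0,0],[0.9,0,0,0],[0.5,0,0,0],[0.2,0,0,0],[0,0,0,0]]' && python3 -m crank '[[0.1,0,0,0],[0.05,0,0,0],[0,0,0,0],[0,0,0,0]]'
```

```text
t: 13.55
tcp_pos: [0.5166, -0.2368, 0.1139]
tcp_rot: [-0.44, 0.553, 0.441, 0.553]
ft_force: [1.3, 0.5, -0.2]
grip_width: 0.0251
t: 13.88
tcp_pos: [0.5171, -0.2376, 0.1123]
tcp_rot: [-0.441, 0.553, 0.44, 0.553]
ft_force: [0.1, 0.3, -1.8]
grip_width: 0.0257
```

```bash
python3 -m crank '[[0.1,0,0,0],[0.08,0,0,0],[0,0,0,0],[0,0,0,0]]'
```

```text
t: 14.22
tcp_pos: [0.517, -0.2376, 0.1086]
tcp_rot: [-0.441, 0.553, 0.44, 0.553]
ft_force: [-0.4, 0.8, 5.1]
grip_width: 0.0252
```

Contact is made (about 5 N upward), so the collar is seated. I'll release and lift away.

```bash
python3 -m crank '[[0,0,0,0],[0,0,0,0],[0,0,0,0],[0,0,0,0],[0,0,0,0],[0,0,0,0],[0,0,0,0],[0,0,0,0],[0,0,0,0],[0,0,0,0]]' 80 && python3 -m crank '[[-0.3,0,0,0],[-0.5,0,0,0],[-1,0,0,0],[-1,0,0,0],[-1,0,0,0],[-1,0,0,0],[-1,0,0,0],[-1,0,0,0],[-1,0,0,0],[-1,0,0,0],[-1,0,0,0],[0,0,0,0]]'
python3 - <<'E'
from h import *
s=sense(); print(s["ft_force"]); w=camera("wrist")[:,:,::-1]; im=camera("scene")[:,:,::-1]
print(proj(camera_info("scene"),(.519,-.238,.152)))
cv2.imwrite("pics/f.png",np.hstack([cv2.resize(w,(400,300)),im[150:350,110:390][:, :] if 0 else cv2.resize(im[150:330,110:350],(400,300))]))
E
```

```text
t: 15.05
tcp_pos: [0.5166, -0.2374, 0.1079]
tcp_rot: [-0.441, 0.553, 0.441, 0.553]
ft_force: [-0.2, -0.1, 1.1]
grip_width: 0.078
t: 16.05
tcp_pos: [0.5187, -0.2387, 0.3095]
tcp_rot: [-0.444, 0.552, 0.437, 0.554]
ft_force: [1.4, -0.3, 0.4]
grip_width: 0.0802
[ 1.4238271  -0.2678231   0.38125661]
[197.44484002 210.018666  ]
```

View pics/f.png

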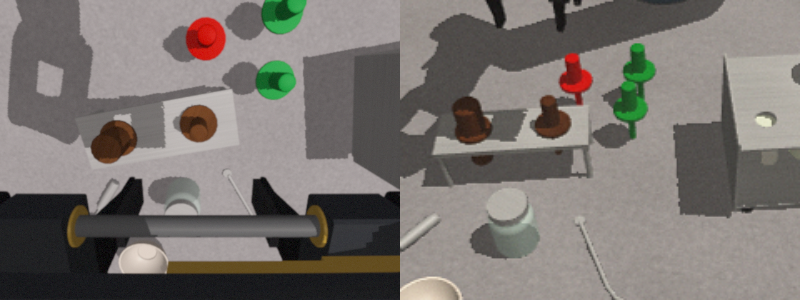

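The dowel tool stands upright in its place, next to an undisturbed masher, and the gripper is clear. Last, I'll check the door.

```bash
python3 -m crank '[[0,0,0,0],[0,0,0,0],[0,0,0,0],[0,0,0,0]]'; python3 - <<'E'
from h import *
im=camera("scene")[:,:,::-1]; cv2.imwrite("pics/f2.png",im)
E
```

```text
t: 16.48
tcp_pos: [0.5162, -0.2371, 0.3029]
tcp_rot: [-0.44, 0.553, 0.441, 0.553]
ft_force: [0.2, 0.3, -0.4]
grip_width: 0.0797
```

View pics/f2.png

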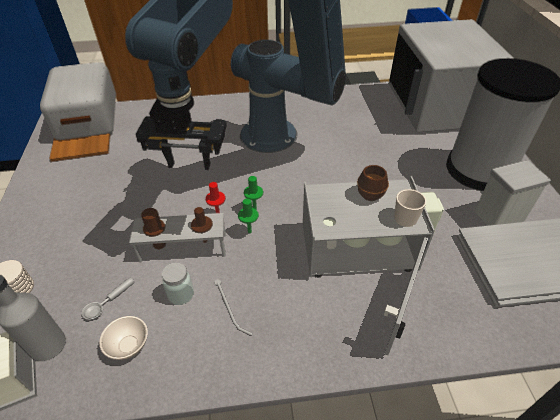

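The door is wide open (free edge at about (402,330)). Dowel tool at (200,219), masher at (150,221), everything else where it was.

```bash
python3 -c "from bench import *; print(sign_off())"
```

```text
the job is handed in; nothing more can be done
None
```

The job is done and handed in. I pushed the dowel tool down the unit's hole by about 11 mm of latch travel (about 5 N), and the door sprang open. I then put the tool back upright in the same rack hole and lifted the gripper clear, finishing at t ≈ 16.5 s.

- **Last pictures:** the door is wide open, though I judged this by eye and did not measure the angle. The dowel tool stands in its place, the masher has not moved, and nothing has fallen.
- **Forces:** the readings I took stayed at or below about 6 N, and the gripper was free at the end.
- **Small disagreement:** the scene camera showed the tool about 1 pixel (2–3 mm) to one side of where the arm's own position put it. The hole's slack covered that. Closing the jaws also shifted the tool about 3–4 mm inside its rack hole.

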